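# Clear the portion packer and snap its neck shut

### The job

Take the two sealed tins out of the packer's catch tray and stand them both upright in the storage basket. Then pick up the snap cap and press it straight down onto the packer's filler neck until it clicks, and keep pressing past the click so that the cap squeezes the spring seal; finish like that, with the cap still gripped in the fingers and pushed down firmly (about 10 N), not letting go. Leave the bottle, the jar and the can where they stand.

Things in the scene. Friction and masses are not known exactly. Their poses are not given: they have to be found in the camera images.
- packer: countertop portion packer, fixed. White housing 160 (x) x 170 (y) x 110 mm high; origin under the housing's centre, on the table; z up. In front (its -x) a black catch tray 150 (x) x 170 (y), walls 5 thick and 20 high, floor 5 thick, centred 155 mm from the origin along -x. On the housing's top stands the filler neck.
- neck_top (a point): centre of the filler neck's steel top, 144 mm above the table; z up. The neck is a steel stud, 27 mm diameter, 34 tall, top edge chamfered 5 mm; three sprung balls stand out to radius 17.5, centres 10.8 below the top. On top a black sprung seal, 17 diameter, stands 3 mm proud: 1.5 N to start, 10.5 N when pressed the full 3 mm, then a hard stop.
- tin_a: sealed metal tin, 46 diameter (lid rim 47), 36 high, about 110 g, standing in the catch tray; origin at the centre of its underside, z up its axis. Same as tin_b; at the start tin_a is the one towards the packer's +y.
- tin_b: sealed metal tin, the same as tin_a, standing beside it in the catch tray towards the packer's -y.
- basket: open white storage basket, fixed on the table, left or right of the packer: 230 (its x) x 170 (its y) x 60 high, walls and floor 6 thick; origin at the centre of its underside, z up.
- coaster: round cork coaster, fixed, 120 diameter, 10 thick, on the other side of the packer from the basket; the cap lies on it. Origin at the centre of its underside.
- cap: grey round plastic snap cap, 44 mm diameter, 30 high, about 50 g, mouth down on the coaster; origin at the centre of its rim (underside), z up. Mouth 30 diameter with an inward lip 5 high; above it the hollow is 37 diameter, up to 24 above the origin. Fully pressed on, its rim is 10 mm above the housing.
- cap_seat (a point): centre of the ceiling inside the cap, 24 mm above its origin. Heights of it above neck_top on the way down: 18 mm, the lip meets the balls; about 15.5, the push peaks at about 9 N (7 to 12) and then falls to nothing by 11 (click); 8 to 4, the balls pull the cap down by up to 7 N; 3, it meets the seal; 0, fully down, pushed with about 10 N.
- cap_grip (a point): point on the cap's axis 18 above its origin: bring the TCP here to grip the cap by its 44 wide side, and keep it gripped there.
- oil_bottle: bystander: green glass bottle, 56 diameter, 190 high; origin at the centre of its underside. Leave it alone.
- jam_jar: bystander: amber jar with steel lid, 68 diameter, 90 high; origin at the centre of its underside. Leave it alone.
- food_can: bystander: steel can, 72 diameter, 100 high; origin at the centre of its underside. Leave it alone.
Not all that is in view belongs to the job. What is shaped like the tin_a but orange or purple is not meant. What is shaped like the tin_b but pink is not meant.

How it is judged (in metres and radians):
On the way, in this order (a step that is already met when the one before it is completed fails the run):
1. both tins stand released in the basket (x of tin_a in the frame of basket between -0.09 and 0.09 m and y of tin_a in the frame of basket between -0.06 and 0.06 m and z of each of tin_a, tin_b in the frame of basket below 0.012 m and angle between each of tin_a, tin_b's own z axis and vertical below 0.15 rad and linear speed of each of tin_a, tin_b below 0.05 m/s and contact force between the fingers and tin_a below 0.3 N and x of tin_b in the frame of basket between -0.09 and 0.09 m and y of tin_b in the frame of basket between -0.06 and 0.06 m and contact force between the fingers and tin_b below 0.3 N), for 0.2 s.
2. the cap has clicked onto the neck (z of cap_seat in the frame of neck_top between -0.003 and 0.004 m and horizontal distance between cap_seat and neck_top below 0.003 m and angle between the z axis of cap and the z axis of packer, either way round below 0.1 rad), for 0.2 s.
At the end, for the whole second after the job is handed in: Tins upright (0.15 rad) on the basket floor, origins within 90 x 60 mm of its centre, untouched. Cap snapped on: cap_seat under 4 mm above neck_top, within 3 mm sideways, 0.1 rad; still gripped (TCP within 20 mm of cap_grip, over 4 N) and pressed on the packer with over 5 N through the last second (all of step 1 and all of step 2 and contact force between cap and packer above 5 N and contact force between the fingers and cap above 4 N and distance between the grasp point and cap_grip below 0.02 m); the arm keeps its last pose, push and grip.
It fails at once if oil bottle disturbed (distance of oil_bottle from where it was at the start of the episode above 0.03 m or angle between oil_bottle's own z axis and vertical above 0.3 rad).
It fails at once if jam jar disturbed (distance of jam_jar from where it was at the start of the episode above 0.03 m or angle between jam_jar's own z axis and vertical above 0.3 rad).
It fails at once if food can disturbed (distance of food_can from where it was at the start of the episode above 0.03 m or angle between food_can's own z axis and vertical above 0.3 rad).
It fails at once if the cap is slammed or crushed onto the packer (over 60 N) (contact force between cap and packer above 60 N).
It also fails if it takes over 72 s, if anything falls off the work surface, if the arm or the gripper's body presses on something with over 40 N, if the wrist force passes 120 N, or if a joint passes its speed limit or range.

### The arm

A 6-joint arm with a two-finger parallel gripper is mounted at the origin on the work surface. World frame = base frame: x ahead of the robot, y to its left, z up, the work surface at z = 0. Lengths are in mm, angles in rad, forces in N, time in s.
With the tool pointing down it reaches from about 300 to 775 mm from the base axis. Payload 14.6 kg.
Tool frame: the origin (TCP) lies between the finger pads, 19 mm behind the fingertips; this is the grasp point; z points along the fingers, y is the line along which they close (so a half turn about z gives the same grasp; the last joint's range is limited). The gripper opens to 85 mm and grips with 20 to 120 N. Pads are 22 mm wide; open, the fingers measure 114 mm over their backs; the gripper's body (76 mm by 85 mm) begins 54 mm behind the grasp point. The pads swing forward as they close: fully open they stand 13 mm farther back than shut.
Start: joints at [-0.067, 0.3, 1.521, -0, 1.321, -0.067], TCP at [549.991, -0.002, 249.981] pointing down, gripper open.
Joint ranges: [-3.03, 3.03], [-0.79, 2.21], [0.23, 2.52], [-1.04, 4.18], [0, 3.07], [-2.55, 2.55]. Speed limits (rad/s): [2.22, 2.22, 2.57, 3.14, 3.14, 3.14].

### API

Orientations are given as a unit quaternion [w, x, y, z].
In Python, from rig import bot gives the robot as it stands. Calls block until the motion is done:
- bot.move_to(position, orientation): joint-space move of the TCP to a pose.
- bot.servo_line(position, attitude=None, speed=150, until_force=None): straight line of the TCP; attitude=None keeps the orientation; speed is the mean speed in mm/s. With until_force (N) it stops when the force on the tool has changed by that much, and returns True; else False.
- bot.move_joints(angles): joint-space move.
- bot.move_gripper(opening, grip_force=None): finger opening in mm; grip_force is the grip in N (None keeps the last); returns when the fingers have stopped.
- bot.dwell(seconds).
- bot.ik(position, orientation): joint angles nearest the present ones, or None.
- bot.read_state(): the state.
- bot.read_camera(name): name is "scene" or "side" or "wrist"; returns a dict with "image" (400x640x3 uint8, blue, green, red), "depth" (400x640 float32, mm along the optical axis (not along the pixel's ray), 0 where there is no reading), "fovy" (degrees; the focal length in pixels is half the picture's height over the tangent of half this angle, whatever the lens; pixels are square), "cx", "cy" (the principal point, pixels), "eye" and "attitude" of the camera in the world; the wrist camera has in their place "mount" (4x4, takes a point from camera to tool coordinates, whose origin is the TCP and whose axes are the flange's). Camera axes: x right, y down, z forward; pixel columns grow to the right and rows downward; lengths in mm; the calibration is good to about 2 mm. The wrist camera is an equidistant fisheye: a pixel r from the principal point sees the ray r / f radians off the axis. A picture is of the moment at which its call begins: read the wrist's pose just before it.
A pose or a line that the arm cannot do raises bot.MotionError and nothing moves.
- bot.finish_job(): hands the job in; it is judged then, once.
The state is a dict: "clock": time; "joint_positions": joint angles; "qvel": joint speeds; "effort": joint torques, N m; "ee_pos": TCP position; "tool_rot": TCP orientation; "ft_force": force on the tool from outside, world axes, zero at the start; "moment": the same for the moment, N m; "grip_width": finger opening in mm; "grip_force": force on a finger pad.
Only numpy, scipy, OpenCV 4.12 (cv2) and the standard library are available. Lean on these libraries where they do the work, as an engineer would, in place of code of your own. Each camera call takes 0.05 s, during which the arm holds its last target. There are 200 camera calls.

## Working session

There is one attempt and no reset: what is moved stays moved. The work goes in short steps, each a Python script; the robot and the scene stay as the last script left them, time stands still between calls to the robot, and variables do not carry over. Pictures are saved under pics/ and viewed, at most 10 in all, crops included, and the job is handed in when it is done.

```bash
ls; mkdir -p pics; python3 - <<'E'
from rig import bot
import cv2,numpy as np
for n in ["scene","side","wrist"]:
    c=bot.read_camera(n); cv2.imwrite(f"pics/{n}0.png",c["image"]); np.savez(f"{n}0.npz",**c)
    print(n,{k:np.round(v,3).tolist() for k,v in c.items() if k not in("image","depth")})
print(bot.read_state())
a=cv2.imread("pics/scene0.png");b=cv2.imread("pics/side0.png")
E
```

```text
pics
scene {'fovy': 46.6, 'cx': 313.63, 'cy': 207.812, 'eye': [1349.569, -152.758, 908.847], 'attitude': [-0.286, 0.712, 0.591, -0.25]}
side {'fovy': 47.519, 'cx': 324.521, 'cy': 201.928, 'eye': [338.362, -970.018, 784.902], 'attitude': [-0.461, 0.88, -0.099, 0.055]}
wrist {'fovy': 65.706, 'cx': 321.497, 'cy': 191.627, 'mount': [[-0.0, -0.963, -0.271, 69.472], [1.0, -0.0, 0.0, -0.506], [-0.0, -0.271, 0.963, -122.698], [0.0, 0.0, 0.0, 1.0]]}
{'clock': 0.15, 'joint_positions': array([-6.66114882e-02,  3.00349313e-01,  1.52141205e+00, -5.57188565e-06,
        1.32068708e+00, -6.66007412e-02]), 'qvel': array([ 0.00130232, -0.00224787, -0.00317624, -0.00093438, -0.00127321,
       -0.00093527]), 'effort': array([ 1.15317634e-03, -5.43663168e+01, -3.61884356e+01, -9.07762978e-05,
        3.16729136e-03,  4.75633647e-05]), 'ee_pos': array([ 5.49851317e+02, -5.56544411e-04,  2.49559625e+02]), 'tool_rot': array([-3.20257423e-04,  7.07110028e-01,  7.07103405e-01, -2.83789965e-04]), 'ft_force': array([-0.2433466 ,  0.59859553, -0.17419474]), 'moment': array([ 0.00953817, -0.01654987, -0.00109556]), 'grip_force': 0.0, 'grip_width': 85.5880536154993}
```

View pics/scene0.png

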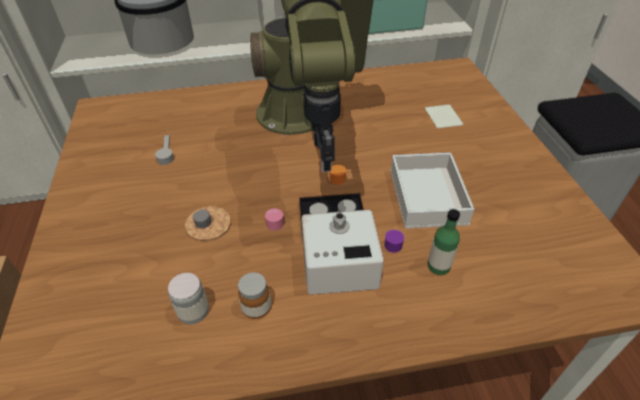

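View pics/side0.png

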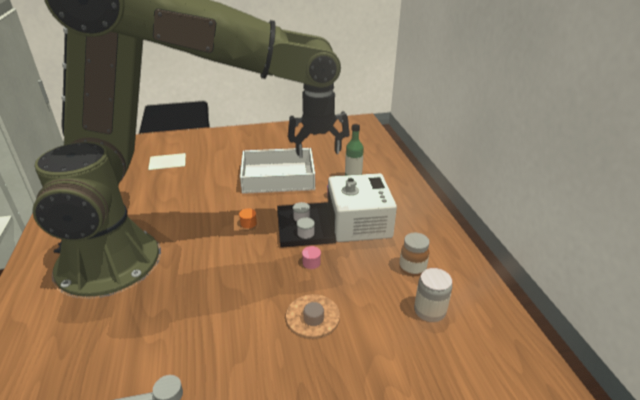

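Scene view: the grey tins in the black tray are at (318,209) and (346,206), and in the side view at (306,228) and (301,211). Tin look-alikes in the scene view are orange (338,174), purple (394,241) and pink (275,219). The cap is on the cork at (203,219); the grey scoop at (165,155) could be mistaken for it. I choose the two grey tins inside the tray and the grey cap on the coaster.

```bash
cat > h.py <<'E'
from rig import bot
import cv2,numpy as np
from scipy.spatial.transform import Rotation as R
def rot(q): return R.from_quat(np.asarray(q)[[1,2,3,0]]).as_matrix()
def grab(name):
    if name=="wrist": s=bot.read_state()
    c=bot.read_camera(name)
    if name=="wrist":
        T=np.eye(4);T[:3,:3]=rot(s["tool_rot"]);T[:3,3]=s["ee_pos"];c["T"]=T@c["mount"]
    else:
        T=np.eye(4);T[:3,:3]=rot(c["attitude"]);T[:3,3]=c["eye"];c["T"]=T
    c["fish"]=name=="wrist"; return c
def rays(c,u,v):
    f=200/np.tan(np.radians(c["fovy"])/2)
    x=(np.asarray(u,float)-c["cx"])/f;y=(np.asarray(v,float)-c["cy"])/f
    if c["fish"]:
        th=np.hypot(x,y)+1e-9;k=np.tan(th)/th;x=x*k;y=y*k
    return np.stack([x,y,np.ones_like(x)],-1)
def cloud(c):
    v,u=np.mgrid[:400,:640]
    P=rays(c,u,v)*c["depth"][...,None]
    W=P@c["T"][:3,:3].T+c["T"][:3,3]; W[c["depth"]<=0]=np.nan
    return W
def onplane(c,u,v,z):
    d=rays(c,u,v)@c["T"][:3,:3].T;o=c["T"][:3,3]
    return o+d*((z-o[2])/d[...,2])[...,None]
def proj(c,P):
    f=200/np.tan(np.radians(c["fovy"])/2)
    p=(np.asarray(P)-c["T"][:3,3])@c["T"][:3,:3]
    r=np.hypot(p[...,0],p[...,1])+1e-9
    k=f*np.arctan2(r,p[...,2])/r if c["fish"] else f/p[...,2]
    return np.stack([c["cx"]+k*p[...,0],c["cy"]+k*p[...,1]],-1)
def down(yaw):  # tool z down, tool y axis along (cos yaw, sin yaw)
    y=np.array([np.cos(yaw),np.sin(yaw),0]);z=np.array([0,0,-1.]);x=np.cross(y,z)
    q=R.from_matrix(np.stack([x,y,z],1)).as_quat();return q[[3,0,1,2]]
E
python3 - <<'E'
from h import *
S=grab("scene");D=grab("side")
for n,c,pts in [("scene",S,dict(tb=(318,209),ta=(346,206),cap=(203,216),cork=(225,222),neck=(340,217),hous=(322,240),bask=(430,190),table=(100,220),wall=(457,215),pink=(275,215),jar=(253,282),can=(187,285),bot=(443,235))),("side",D,dict(tb=(306,224),ta=(301,208),cap=(314,307),cork=(297,318),neck=(350,183),hous=(352,203),bask=(278,182),table=(420,370)))]:
    W=cloud(c)
    for k,(u,v) in pts.items(): print(n,k,np.round(np.nanmedian(W[v-1:v+2,u-1:u+2].reshape(-1,3),0),1))
E
```

```text
scene tb [513.5  -6.   43.8]
scene ta [515.7  68.4  42.9]
scene cap [ 479.2 -303.1   41.7]
scene cork [ 482.5 -250.9   12.4]
scene neck [649.2  20.3 148.5]
scene hous [678.3 -26.8 111.4]
scene bask [466.8 323.    7.9]
scene table [ 402.2 -584.3    3.5]
scene wall [730.8 255.3 192.2]
scene pink [ 508.2 -118.6   37.6]
scene jar [ 748.7 -190.8   92.4]
scene can [ 737.  -327.9  102.4]
scene bot [730.7 235.  131.6]
side tb [513.2 -12.   40.8]
side ta [513.1  64.   40.6]
side cap [ 473.5 -304.    39.6]
side cork [ 435.8 -299.8   10.4]
side neck [638.3   8.8 140.2]
side hous [630.5 -40.6 110. ]
side bask [471.4 225.7  32.5]
side table [ 6.506e+02 -4.761e+02  1.000e-01]
```

```bash
python3 - <<'E'
from h import *
import pickle
out=[]
for p in [(530,290,260),(530,40,260),(570,0,260),(490,-270,260),(470,-320,240)]:
    bot.move_to(p,down(0)); bot.dwell(0.3)
    c=grab("wrist"); out.append(c)
pickle.dump(out,open("w.pkl","wb"))
print(bot.read_state()["clock"])
cv2.imwrite("pics/w_a.png",np.vstack([np.hstack([cv2.resize(out[0]["image"],(400,250)),cv2.resize(out[1]["image"],(400,250))]),np.hstack([cv2.resize(out[2]["image"],(400,250)),cv2.resize(out[3]["image"],(400,250))])]))
E
```

```text
5.875
```

View pics/w_a.png

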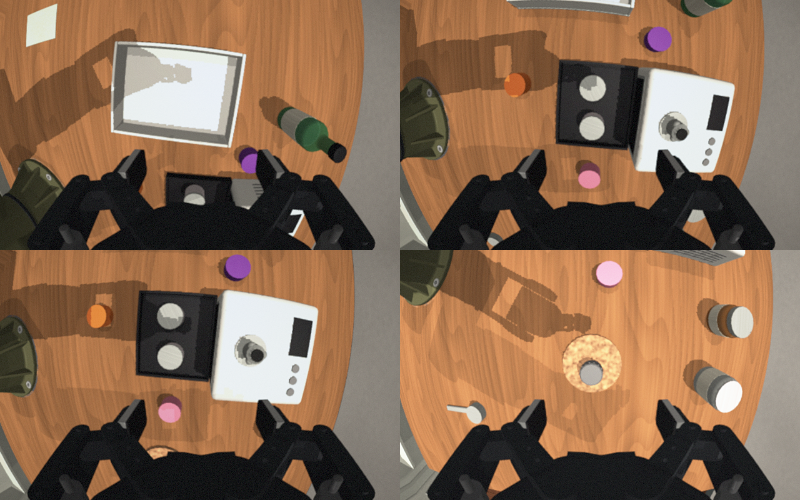

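The wrist pictures show the basket, the two grey tins inside the black tray, the packer with its neck (top at about (255,354) in the montage) and the cap on the cork (591,372). Orange, purple and pink all stand outside the tray. Next I fit geometry per view.

```bash
cat > fit.py <<'E'
from h import *
import pickle
w=pickle.load(open("w.pkl","rb"));L=[(f"w{i}",c) for i,c in enumerate(w)]+[("scene",grab("scene")),("side",grab("side"))]
def circ(c,xy,rad,zlo,zhi):
    W=cloud(c);m=(np.hypot(W[...,0]-xy[0],W[...,1]-xy[1])<rad)&(W[...,2]>zlo)&(W[...,2]<zhi)
    m=cv2.morphologyEx(m.astype(np.uint8),cv2.MORPH_OPEN,np.ones((3,3)))>0
    P=W[m]
    if len(P)<25: return None
    z=np.median(P[:,2]); v,u=np.nonzero(m)
    # pixel outline cast on the plane of its top
    cnt=max(cv2.findContours(m.astype(np.uint8),cv2.RETR_EXTERNAL,cv2.CHAIN_APPROX_NONE)[0],key=cv2.contourArea)[:,0]
    Q=onplane(c,cnt[:,0],cnt[:,1],z)[:,:2].astype(np.float32)
    (a,b),(d1,d2),_=cv2.fitEllipse(Q)
    return np.round([a,b,z,d1,d2,len(P)],1)
for k,xy,r,lo,hi in [("ta",(514,66),35,36,50),("tb",(514,-9),35,36,50),("cap",(476,-303),32,35,50),("cork",(476,-300),75,6,16),("neck",(640,14),26,138,160)]:
    for n,c in L:
        q=circ(c,xy,r,lo,hi)
        if q is not None: print(k,n,q.tolist())
def rect(k,xy,rad,lo,hi):
    for n,c in L:
        W=cloud(c);m=(np.hypot(W[...,0]-xy[0],W[...,1]-xy[1])<rad)&(W[...,2]>lo)&(W[...,2]<hi)
        m=cv2.morphologyEx(m.astype(np.uint8),cv2.MORPH_OPEN,np.ones((2,2)))>0
        if m.sum()<100: continue
        P=W[m];cc,s,a=cv2.minAreaRect(P[:,:2].astype(np.float32));print(k,n,np.round([*cc,*s,a,np.median(P[:,2]),len(P)],1).tolist())
rect("house",(670,20),140,104,118)
rect("basket",(480,300),160,54,66)
rect("trayrim",(515,30),105,15,25)
E
python3 fit.py
```

```text
ta w0 [515.6, 79.9, 39.8, 31.1, 49.2, 477.0]
ta w1 [514.3, 72.3, 39.9, 45.7, 45.8, 1370.0]
ta w2 [514.5, 72.1, 40.0, 45.2, 45.7, 1350.0]
ta scene [514.4, 69.1, 43.1, 42.0, 48.0, 178.0]
tb w1 [512.4, -2.3, 39.9, 45.6, 46.4, 1214.0]
tb w2 [512.6, -2.5, 39.9, 45.1, 46.2, 1262.0]
tb scene [510.5, -5.9, 43.5, 37.5, 47.0, 156.0]
tb side [512.3, -13.3, 40.7, 35.2, 40.2, 106.0]
cap w3 [471.2, -305.6, 38.6, 41.7, 43.0, 1042.0]
cap w4 [471.2, -306.1, 38.7, 42.0, 42.6, 1274.0]
cap scene [476.0, -308.2, 41.7, 41.0, 45.2, 174.0]
cap side [470.9, -309.8, 39.6, 41.7, 43.1, 257.0]
cork w2 [461.9, -250.5, 8.6, 32.2, 63.2, 461.0]
cork w3 [471.5, -293.8, 8.7, 117.7, 118.0, 5640.0]
cork w4 [471.4, -294.3, 8.8, 117.8, 117.8, 6797.0]
cork scene [476.8, -295.1, 12.4, 112.0, 115.0, 877.0]
cork side [471.3, -296.6, 9.8, 117.7, 118.9, 1413.0]
neck w1 [639.4, 24.0, 143.5, 24.0, 24.9, 554.0]
neck w2 [640.4, 23.4, 143.2, 24.2, 24.3, 693.0]
neck scene [646.9, 18.5, 145.2, 23.8, 29.3, 92.0]
neck side [641.0, 16.6, 144.5, 19.3, 32.2, 45.0]
house w0 [712.5, 94.1, 52.0, 535.2, 32.1, nan, 830.0]
house w1 [703.6, -15.8, 220.3, 278.8, 82.2, nan, 18320.0]
house w2 [nan, nan, 0.0, 0.0, 0.0, nan, 23958.0]
house w3 [779.0, -42.9, 148.5, 16.4, 25.8, nan, 163.0]
house scene [670.9, 77.9, 139.5, 312.0, 43.6, nan, 3806.0]
house side [625.3, -17.8, 638.4, 110.9, 61.8, nan, 1526.0]
basket w0 [473.9, 300.1, 197.1, 269.6, 82.5, nan, 3814.0]
basket w1 [nan, nan, 0.0, 0.0, 0.0, nan, 855.0]
basket scene [508.4, 323.3, 149.6, 426.1, 49.0, nan, 701.0]
basket side [457.7, 50.8, 144.3, 730.4, 7.4, nan, 212.0]
trayrim w0 [552.7, 147.8, 278.7, 126.8, 69.6, nan, 669.0]
trayrim w1 [523.9, 21.4, 178.0, 146.5, 79.0, nan, 1981.0]
trayrim w2 [517.0, 29.3, 177.8, 149.3, 84.7, nan, 1936.0]
trayrim scene [520.9, 34.9, 175.3, 157.3, 85.4, 17.0, 221.0]
trayrim side [501.7, -161.7, 348.5, 147.1, 85.2, nan, 185.0]
```

```bash
cat > fit2.py <<'E'
from h import *
import pickle
w=pickle.load(open("w.pkl","rb"))
def rect(k,n,xy,rad,lo,hi):
    W=np.nan_to_num(cloud(w[n]),nan=-999);m=(np.hypot(W[...,0]-xy[0],W[...,1]-xy[1])<rad)&(W[...,2]>lo)&(W[...,2]<hi)
    nl,lab,st,_=cv2.connectedComponentsWithStats(m.astype(np.uint8))
    m=lab==1+np.argmax(st[1:,4])
    P=W[m];cc,s,a=cv2.minAreaRect(P[:,:2].astype(np.float32));print(k,n,np.round([*cc,*s,a,np.median(P[:,2]),len(P)],1).tolist())
for i in (1,2): rect("house",i,(670,20),160,102,116)
rect("basket",0,(480,310),170,52,68)
rect("floor",0,(480,310),170,2,12)
for i in (1,2): rect("tray",i,(515,35),120,14,26)
W=cloud(w[0]);f=W[(abs(W[...,0]-480)<60)&(abs(W[...,1]-310)<40)];print("floor z",np.nanmedian(f[:,2]))
E
python3 fit2.py
```

```text
house 1 [670.9, 20.5, 167.7, 159.5, 84.8, 108.8, 18674.0]
house 2 [671.2, 20.3, 168.3, 158.9, 84.7, 108.8, 24204.0]
basket 0 [481.3, 312.6, 170.6, 230.8, 82.6, 58.2, 4142.0]
floor 0 [480.9, 312.0, 160.5, 220.7, 82.6, 4.8, 21841.0]
tray 1 [519.0, 33.6, 171.0, 154.3, 84.7, 18.6, 2244.0]
tray 2 [517.1, 33.8, 171.3, 151.3, 84.5, 18.6, 2202.0]
floor z 322.09970462514616
```

```bash
python3 - <<'E'
from h import *
import pickle
w=pickle.load(open("w.pkl","rb"))
cv2.imwrite("pics/crop.png",np.hstack([cv2.resize(w[2]["image"][50:210,200:360],(390,390)),cv2.resize(w[3]["image"][120:250,240:370],(390,390))]))
E
```

```text
(no output)
```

View pics/crop.png

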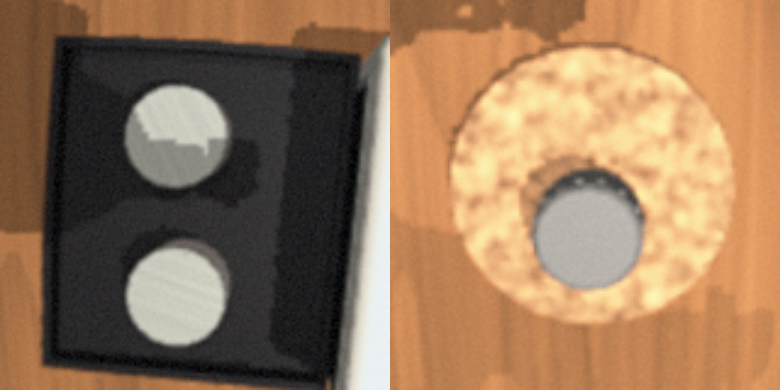

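The crop confirms two plain metal tins in the tray, at (177,137) and (176,297), and the grey cap on the cork at (588,238). Now I move tin_a.

```bash
cat >> h.py <<'E'
def tin(xy,bx):
    q=down(-0.092);qb=down(-0.129)
    dst=np.array([481.2,312.4])+bx*np.array([np.cos(.129),-np.sin(.129)])
    bot.move_gripper(68,40)
    bot.move_to([*xy,110],q)
    print("touch",bot.servo_line([*xy,31],speed=90,until_force=12))
    bot.move_gripper(20,40); s=bot.read_state(); print(s["grip_width"],s["grip_force"],s["ee_pos"],s["ft_force"])
    bot.servo_line([*xy,125],speed=150); s=bot.read_state(); print(s["grip_width"])
    bot.move_to([*dst,125],qb)
    print("touch",bot.servo_line([*dst,31.5],speed=70,until_force=6)); s=bot.read_state();print(s["ee_pos"],s["ft_force"])
    bot.move_gripper(68); bot.servo_line([*dst,125],speed=200); print(bot.read_state()["clock"])
E
python3 - <<'E'
from h import *
tin((514.4,72.2),-45)
E
```

```text
touch False
44.86577241509208 40.48991024494171 [514.739835    72.22380331  31.74089128] [-1.3094434  -0.10976159  4.8234256 ]
44.84836523515562
touch True
[436.42694919 318.09687137  32.74199083] [-1.75365098 -0.99749285  7.39065128]
13.1833
```

```bash
python3 - <<'E'
from h import *
import pickle
tin((512.5,-2.4),45)
c=grab("scene");cv2.imwrite("pics/bask.png",cv2.resize(c["image"][130:250,360:500],(700,600)))
# cap close view and neck close view, same relative position, yaw -0.092
out=[]
bot.move_gripper(64)
for x,y,z in [(640,23.5,144),(471.2,-305.8,40)]:
    bot.move_to([x,y-50,z+150],down(-.092)); bot.dwell(.4); out.append(grab("wrist"))
pickle.dump(out,open("w2.pkl","wb"))
cv2.imwrite("pics/w2.png",np.hstack([cv2.resize(o["image"],(400,250)) for o in out]))
print(bot.read_state()["clock"])
E
```

```text
touch False
44.963689498565664 40.459590554237366 [512.86049674  -2.42312769  31.75182841] [-0.63366921  0.49692845  4.99228361]
45.284415472668044
touch True
[525.65619952 306.52039982  32.80006539] [-1.73416652 -0.11326813  5.82347028]
20.1667
24.2167
```

View pics/bask.png

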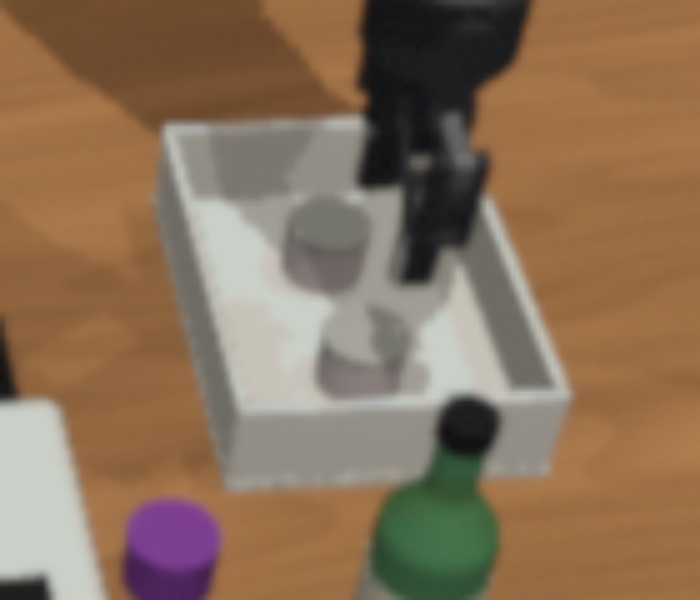

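View pics/w2.png

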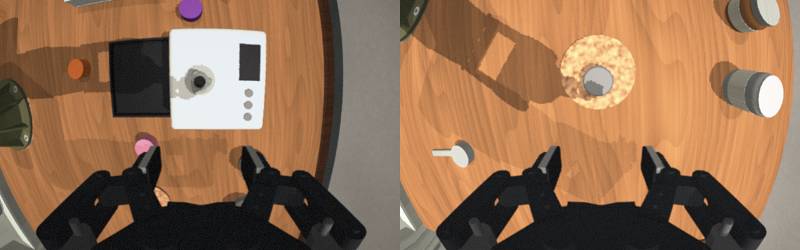

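Both tins stand upright in the basket, at (328,240) and (365,345) in the enlarged crop. The neck and cap are each seen at the same relative place, (200,82) and (597,80), so I measure them now.

```bash
cat > fit3.py <<'E'
from h import *
import pickle
o=pickle.load(open("w2.pkl","rb"));old=pickle.load(open("w.pkl","rb"))
def f(k,c,xy,rad,lo,hi,zp):
    W=np.nan_to_num(cloud(c),nan=-999);m=(np.hypot(W[...,0]-xy[0],W[...,1]-xy[1])<rad)&(W[...,2]>lo)&(W[...,2]<hi)
    cnt=max(cv2.findContours(m.astype(np.uint8),cv2.RETR_EXTERNAL,cv2.CHAIN_APPROX_NONE)[0],key=cv2.contourArea)[:,0]
    Q=onplane(c,cnt[:,0],cnt[:,1],zp)[:,:2].astype(np.float32)
    e=cv2.fitEllipse(Q);z=W[m][:,2]; v,u=np.nonzero(m)
    print(k,np.round([*e[0],*e[1],z.mean(),z.max(),len(z),u.mean(),v.mean()],1).tolist())
for n,c in (("new",o[0]),("w1",old[1]),("w2",old[2])):
    f("seal "+n,c,(640,23.5),25,142.2,152,147)
    f("neck>137 "+n,c,(640,23.5),25,136.5,152,139)
    f("flange "+n,c,(640,23.5),40,111.5,152,112)
for n,c in (("new",o[1]),("w3",old[3]),("w4",old[4])): f("cap "+n,c,(471.2,-305.8),32,36,46,40)
E
python3 fit3.py
```

```text
seal new [641.9, 22.7, 17.0, 18.4, 145.4, 147.8, 342.0, 319.0, 130.0]
neck>137 new [641.9, 22.4, 26.6, 27.0, 142.3, 147.8, 722.0, 319.2, 129.7]
flange new [641.7, 22.7, 43.2, 45.8, 128.4, 147.8, 1472.0, 319.4, 128.0]
seal w1 [640.0, 23.7, 17.4, 19.4, 145.3, 147.6, 319.0, 449.9, 214.1]
neck>137 w1 [640.9, 22.9, 26.6, 27.6, 142.4, 147.6, 640.0, 447.1, 211.9]
flange w1 [643.3, 21.0, 45.1, 52.4, 128.1, 147.6, 1524.0, 439.3, 205.0]
seal w2 [640.5, 23.1, 17.8, 18.0, 145.4, 147.4, 385.0, 410.7, 168.0]
neck>137 w2 [641.1, 22.6, 26.7, 27.6, 142.4, 147.4, 797.0, 408.5, 166.6]
flange w2 [642.2, 22.5, 44.6, 47.3, 128.7, 147.4, 1714.0, 401.9, 161.7]
cap new [471.1, -306.1, 41.9, 42.2, 38.6, 41.3, 1845.0, 316.5, 129.4]
cap w3 [471.2, -305.4, 41.6, 42.1, 38.6, 41.9, 1026.0, 305.3, 198.7]
cap w4 [471.2, -305.9, 41.8, 42.3, 38.6, 40.9, 1270.0, 322.5, 159.3]
```

```bash
cat > s.py <<'E'
from h import *
q=down(-.092)
def fit(c,xy,lo,hi,zp):
    W=np.nan_to_num(cloud(c),nan=-999);m=(np.hypot(W[...,0]-xy[0],W[...,1]-xy[1])<33)&(W[...,2]>lo)&(W[...,2]<hi)
    cnt=max(cv2.findContours(m.astype(np.uint8),cv2.RETR_EXTERNAL,cv2.CHAIN_APPROX_NONE)[0],key=cv2.contourArea)[:,0]
    return np.round([*sum(cv2.fitEllipse(onplane(c,cnt[:,0],cnt[:,1],zp)[:,:2].astype(np.float32))[:2],())],1)
bot.move_to([480,262,192],q); bot.dwell(.4); c=grab("wrist")
for xy in [(436.4,318.1),(525.7,306.5)]: print("tin TCP",xy,"seen",fit(c,xy,37,48,42))
bot.move_to([471.1,-306,110],q)
bot.move_gripper(64,80)
print("touch",bot.servo_line([471.1,-306,32],speed=70,until_force=12))
bot.move_gripper(20,80); s=bot.read_state(); print(s["ee_pos"],s["grip_width"],s["grip_force"],s["ft_force"],s["clock"])
E
python3 s.py
```

```text
tin TCP (436.4, 318.1) seen [436.3 317.8  45.4  45.7]
tin TCP (525.7, 306.5) seen [524.5 306.2  45.4  45.5]
touch False
[ 471.4325673  -306.23259199   32.97419698] 41.820192565456495 81.19796236976981 [-2.37969871  1.48892599  8.2756481 ] 30.7667
```

```bash
python3 - <<'E'
from h import *
q=down(-.092);N=(642.0,22.6)
def st(k):
    s=bot.read_state();print(k,np.round(s["ee_pos"],2),np.round(s["ft_force"],1),np.round(s["moment"],2),round(s["grip_width"],2),round(s["grip_force"],1),round(s["clock"],2))
bot.servo_line([471.1,-306,222],speed=200);st("lift")
bot.move_to([*N,222],q);bot.dwell(.3);st("above")
bot.servo_line([*N,178],speed=100);bot.dwell(.2);st("178")
cv2.imwrite("pics/ab.png",np.hstack([cv2.resize(grab("scene")["image"][150:260,280:400],(400,366)),cv2.resize(grab("side")["image"][120:230,290:410],(400,366))]))
print(bot.servo_line([*N,164],speed=25,until_force=4));st("164")
E
```

```text
lift [ 470.75 -305.75  220.78] [-0.4  0.3 -0.2] [ 0.   -0.05 -0.04] 42.05 80.8 31.87
above [641.96  21.95 222.11] [0.4 0.1 0. ] [ 0.02 -0.03 -0.03] 41.79 80.9 33.55
178 [642.23  22.62 178.76] [ 0.6 -0.1 -0.6] [ 0.    0.03 -0.04] 41.6 80.9 34.34
False
164 [642.04  22.6  164.05] [ 0.3 -0.4 -0.9] [-0.03  0.08  0.01] 41.81 80.9 35.15
```

View pics/ab.png

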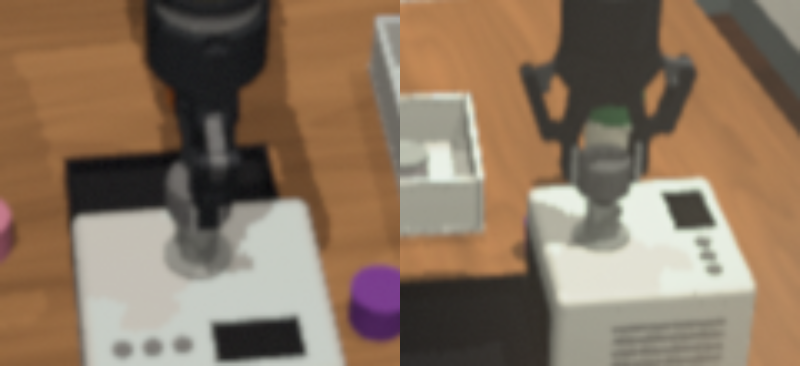

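The cap sits upright between the pads above the neck, at (190,195) in the scene crop and (605,170) in the side crop. There is no side load with the lip already around the chamfer, so I press down in steps.

```bash
python3 - <<'E'
from h import *
N=(642.0,22.6)
for z in (161,159,157,155,153,151,149,147,146,145,144,143):
    h=bot.servo_line([*N,z],speed=25,until_force=25);bot.dwell(.1);s=bot.read_state()
    print(z,h,np.round(s["ee_pos"],2),np.round(s["ft_force"],1),round(s["grip_width"],2),round(s["clock"],2))
    if s["ft_force"][2]>16: break
E
```

```text
161 False [642.01  22.58 161.06] [0.3 0.5 1. ] 42.34 35.52
159 False [642.22  22.62 159.42] [1.4 0.8 4.9] 41.96 35.87
157 False [641.97  22.6  156.95] [1.3 0.7 3.5] 41.79 36.22
155 False [641.76  22.63 154.44] [ 0.6 -0.  -1.5] 42.47 36.57
153 False [641.85  22.59 152.71] [ 1.4 -0.6 -2. ] 42.18 36.92
151 False [641.77  22.59 150.46] [ 1.4  1.1 -5.7] 41.52 37.27
149 False [641.74  22.58 148.42] [ 2.2  0.1 -9.4] 42.18 37.62
147 False [642.1   22.57 147.27] [ 0.5 -0.  -2.5] 41.95 37.97
146 False [642.08  22.58 146.26] [-0.2 -0.5 -0.7] 41.85 38.32
145 False [642.14  22.62 145.32] [-0.6  0.1  2.5] 41.75 38.67
144 False [642.15  22.59 144.39] [-1.1 -0.   6.3] 41.82 39.02
143 False [642.19  22.59 143.65] [-2.3  0.3  7.8] 42.0 39.37
```

```bash
python3 - <<'E'
from h import *
N=(642.0,22.6)
for z in (142.5,142,141.5,141):
    bot.servo_line([*N,z],speed=20);bot.dwell(.3)
    f=[]
    for _ in range(5): bot.dwell(.05);f.append(bot.read_state()["ft_force"])
    s=bot.read_state();print(z,np.round(s["ee_pos"],2),np.round(np.mean(f,0),1),round(s["grip_force"],1),round(s["clock"],2))
    if np.mean(f,0)[2]>10: break
bot.dwell(.6);print(bot.read_state()["ft_force"])
c=grab("scene");cv2.imwrite("pics/end.png",cv2.resize(c["image"][130:290,270:500],(800,556)))
E
```

```text
142.5 [642.17  22.62 143.27] [-2.7  0.3  9.1] 83.8 40.17
142 [642.21  22.6  143.04] [-3.7  0.4 11.1] 84.0 40.97
[-3.7723301 -0.1406755 10.9058569]
```

View pics/end.png

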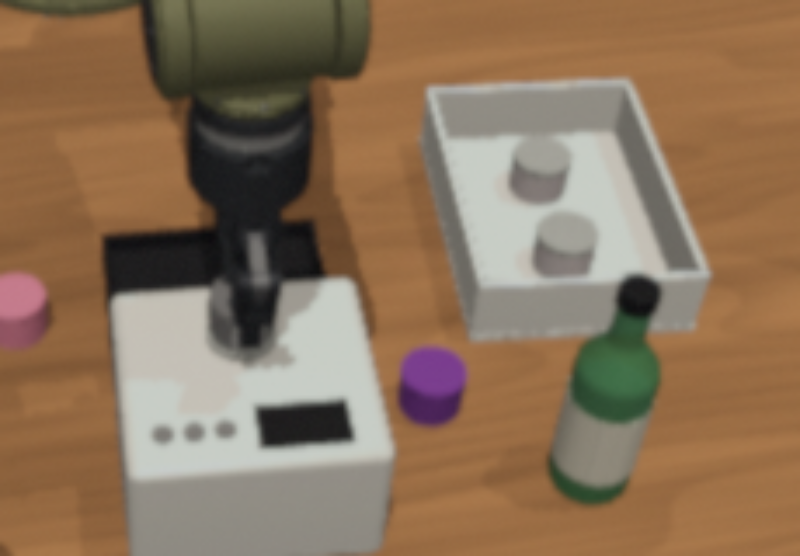

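The cap is seated on the neck at (243,310), held at about 11 N, and both tins stand in the basket at (540,168) and (565,245). I'm handing it in.

```bash
python3 -c "
from rig import bot
print(bot.finish_job())"
```

```text
the job is handed in; nothing more can be done
None
```

I handed the job in at about 42 s: both tins stand upright in the basket, and the cap has clicked onto the neck, still gripped and pressed down with about 11 N; the hand-in call returned no verdict.

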